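# Reload the sample vials in reverse order

## Task

Move the four sample vials from the grey rack into the teal rack beside it, in the reverse order: the vial that stood nearest the grey rack's black end goes into the well furthest from the teal rack's black end, the next one beside it, and so on, until the one that stood furthest from the black end is next to the black end. The coloured tags on the grey rack show the starting order. Keep the vials upright, and stand each fully down in its well and let go.

Things in the scene. Friction and masses are not known exactly. Their poses are not given: they have to be found in the camera images.
- source: Full rack, fixed: light grey block 76 (x) x 232 (y) x 22 mm high, plus a 20 mm wide black bar across its +y end. Four square wells in a row, centres at x = 0, y = -84, -28, 28, 84 mm, each 44 mm wide, floor 6 mm above the bench, walls 22 mm. Rim 8 mm wide on the -x side, 24 mm on the +x side (with coloured tags). Origin: x = y = 0 of the row, on the bench. Turned up to 0.4 rad, left or right of the middle.
- target: Empty rack, fixed to the bench: teal block with a black bar at its +y end. Shape, size, wells and origin exactly as the grey rack's, without tags. Turned up to 0.4 rad, independently of the grey rack.
- mid_red (a point): Loose upright sample vial with a red cap: 28 mm diameter, 90 mm tall, pale body with a red band, red cap (top 22 mm, 30 mm diameter), about 45 g. The point is on its axis half-way up, 45 mm above its underside (51 mm above the bench when in a well); z up the axis. Starts in the middle of a well of the grey rack, by the red tag; neighbours 56 mm apart between centres.
- mid_yellow (a point): Loose upright sample vial with a yellow cap: 28 mm diameter, 90 mm tall, pale body with a yellow band, yellow cap (top 22 mm, 30 mm diameter), about 45 g. The point is on its axis half-way up, 45 mm above its underside (51 mm above the bench when in a well); z up the axis. Starts in the middle of a well of the grey rack, by the yellow tag; neighbours 56 mm apart between centres.
- mid_blue (a point): Loose upright sample vial with a blue cap: 28 mm diameter, 90 mm tall, pale body with a blue band, blue cap (top 22 mm, 30 mm diameter), about 45 g. The point is on its axis half-way up, 45 mm above its underside (51 mm above the bench when in a well); z up the axis. Starts in the middle of a well of the grey rack, by the blue tag; neighbours 56 mm apart between centres.
- mid_green (a point): Loose upright sample vial with a green cap: 28 mm diameter, 90 mm tall, pale body with a green band, green cap (top 22 mm, 30 mm diameter), about 45 g. The point is on its axis half-way up, 45 mm above its underside (51 mm above the bench when in a well); z up the axis. Starts in the middle of a well of the grey rack, by the green tag; neighbours 56 mm apart between centres.
- tag_red: Small flat red tag, 16 x 34 x 3 mm, fixed on the +x rim of the grey rack, 34 mm along the rack's +x from the centre of the well in which the red-capped vial starts. It stays there as a record of the starting order. Origin: centre of its underside, 22 mm above the bench; axes as the grey rack's.
- tag_yellow: Small flat yellow tag, 16 x 34 x 3 mm, fixed on the +x rim of the grey rack, 34 mm along the rack's +x from the centre of the well in which the yellow-capped vial starts. It stays there as a record of the starting order. Origin: centre of its underside, 22 mm above the bench; axes as the grey rack's.
- tag_blue: Small flat blue tag, 16 x 34 x 3 mm, fixed on the +x rim of the grey rack, 34 mm along the rack's +x from the centre of the well in which the blue-capped vial starts. It stays there as a record of the starting order. Origin: centre of its underside, 22 mm above the bench; axes as the grey rack's.
- tag_green: Small flat green tag, 16 x 34 x 3 mm, fixed on the +x rim of the grey rack, 34 mm along the rack's +x from the centre of the well in which the green-capped vial starts. It stays there as a record of the starting order. Origin: centre of its underside, 22 mm above the bench; axes as the grey rack's.

How it is judged:
At the end, for the whole second after the job is handed in: Each vial stands in the teal rack, in the well that mirrors its starting well (its y there is minus its tag's y in the grey rack), within 18 mm of the well's centre along each rack axis, half-way point 51 mm (within 6) above the bench, upright within 0.12 rad, released and at rest (((y of tag_red in the frame of source between -0.104 and -0.064 m and y of mid_red in the frame of target between 0.066 and 0.102 m) or (y of tag_red in the frame of source between -0.048 and -0.008 m and y of mid_red in the frame of target between 0.01 and 0.046 m) or (y of tag_red in the frame of source between 0.008 and 0.048 m and y of mid_red in the frame of target between -0.046 and -0.01 m) or (y of tag_red in the frame of source between 0.064 and 0.104 m and y of mid_red in the frame of target between -0.102 and -0.066 m)) and x of mid_red in the frame of target between -0.018 and 0.018 m and z of mid_red in the frame of target between 0.045 and 0.057 m and angle between each of mid_red, mid_yellow, mid_blue, mid_green's own z axis and vertical below 0.12 rad and linear speed of each of vial_red, vial_yellow, vial_blue, vial_green below 0.02 m/s and ((y of tag_yellow in the frame of source between -0.104 and -0.064 m and y of mid_yellow in the frame of target between 0.066 and 0.102 m) or (y of tag_yellow in the frame of source between -0.048 and -0.008 m and y of mid_yellow in the frame of target between 0.01 and 0.046 m) or (y of tag_yellow in the frame of source between 0.008 and 0.048 m and y of mid_yellow in the frame of target between -0.046 and -0.01 m) or (y of tag_yellow in the frame of source between 0.064 and 0.104 m and y of mid_yellow in the frame of target between -0.102 and -0.066 m)) and x of mid_yellow in the frame of target between -0.018 and 0.018 m and z of mid_yellow in the frame of target between 0.045 and 0.057 m and ((y of tag_blue in the frame of source between -0.104 and -0.064 m and y of mid_blue in the frame of target between 0.066 and 0.102 m) or (y of tag_blue in the frame of source between -0.048 and -0.008 m and y of mid_blue in the frame of target between 0.01 and 0.046 m) or (y of tag_blue in the frame of source between 0.008 and 0.048 m and y of mid_blue in the frame of target between -0.046 and -0.01 m) or (y of tag_blue in the frame of source between 0.064 and 0.104 m and y of mid_blue in the frame of target between -0.102 and -0.066 m)) and x of mid_blue in the frame of target between -0.018 and 0.018 m and z of mid_blue in the frame of target between 0.045 and 0.057 m and ((y of tag_green in the frame of source between -0.104 and -0.064 m and y of mid_green in the frame of target between 0.066 and 0.102 m) or (y of tag_green in the frame of source between -0.048 and -0.008 m and y of mid_green in the frame of target between 0.01 and 0.046 m) or (y of tag_green in the frame of source between 0.008 and 0.048 m and y of mid_green in the frame of target between -0.046 and -0.01 m) or (y of tag_green in the frame of source between 0.064 and 0.104 m and y of mid_green in the frame of target between -0.102 and -0.066 m)) and x of mid_green in the frame of target between -0.018 and 0.018 m and z of mid_green in the frame of target between 0.045 and 0.057 m); the robot touches nothing.
It fails at once if A vial is tipped by more than 0.8 rad (angle between any of mid_red, mid_yellow, mid_blue, mid_green's own z axis and vertical above 0.8 rad).
It also fails if it takes over 106 s, if anything falls off the work surface, if the arm or the gripper's body presses on something with over 40 N, if the wrist force passes 120 N, or if a joint passes its speed limit or range.

## Robot

A 7-joint arm with a two-finger parallel gripper is mounted at the origin on the work surface. World frame = base frame: x ahead of the robot, y to its left, z up, the work surface at z = 0. Lengths are in m, angles in rad, forces in N, time in s.
With the tool pointing down it reaches from about 0.35 to 0.9 m from the base axis. Payload 8.1 kg.
Tool frame: the origin (TCP) lies at the very end of the fingers, on their centre line; the grasp point (between the pads) lies 19 mm behind it; x points along the fingers, y is the direction in which the jaws open and shut, and the axes are right-handed (so a half turn about x gives the same grasp; the last joint's range is limited). The gripper opens to 92 mm and grips with 3 to 60 N. Pads are 19 mm wide; open, the fingers measure 130 mm over their backs; the gripper's body (75 mm by 190 mm) begins 47 mm behind the grasp point.
Start: joints at [1.062, 0.434, 0.025, 1.573, -0.012, 1.134, -0.075], TCP at [0.247, -0.574, 0.227] pointing down, gripper open.
Joint ranges: [-2.62, 2.62], [-0.44, 2.09], [-1.27, 1.32], [0.08, 2.57], [-1.32, 4.46], [0.12, 2], [-2.74, 2.74]. Speed limits (rad/s): [2.22, 2.22, 3.01, 3.01, 3.14, 3.14, 3.14].

## Interface

Orientations are given as a rotation vector (axis times angle).
In Python, from cell import * gives the robot as it stands.
- The arm moves only by the shell command python3 -m handwheel 'ROWS' [FORCE]. ROWS is JSON, a list of rows, each a list of 7 numbers: the opening, from 0 (shut) to 1 (fully open), then the shift along the tool's x, y, z in m, then the turn, a rotation vector about the tool's x, y, z in rad. A call has 1 to 10 rows; each row shifts and turns the commanded pose from where the row before left it, along the tool's axes as they then stand; what a row does not reach is not made up. A row lasts 1/10 s, in which the tool goes at most 50 mm and 8.59 degrees, less where a joint would pass 70% of its speed; a pose out of reach is approached as far as the arm can. A call is refused whole if a number of a shift passes 0.05 or a number of a turn 0.15, either way. A call with a gripper value outside its range is refused whole. The fingers move at their own pace and stop on an object; FORCE is the grip in N (left out, the last holds). Time passes only in rows, so rows that do not move let the fingers close. It gives the time, the measured TCP pose, the force and the opening at its end, in the units of the state.
- observe(): the state, without advancing time (a new reading comes with each control period).
- get_image(name): name is "scene" or "top" or "wrist"; returns (picture, depth): 480x640x3 uint8, blue, green, red; 480x640 float32, m along the optical axis (not along the pixel's ray), 0 where there is no reading.
- get_calibration(name): a dict with "camera_matrix" (3x3 intrinsics, pixels), "k1" (the pictures are not rectified: a ray, as slopes to the right and down, at radius r is drawn at 1 + k1 r^2 times it, then the intrinsics apply), "pose" (4x4, takes a point from camera to world coordinates). Camera axes: x right, y down, z forward; pixel columns grow to the right and rows downward; lengths in m; the calibration is good to about 2 mm. A picture is of the moment at which its call begins: read the wrist's pose just before it. get_calibration takes no time and is no camera call; for the wrist camera it gives the pose at the moment of the call.
- sign_off(): hands the job in, once; it reports no verdict.
The state is a dict: "clock": time; "joints": joint angles; "dq": joint speeds; "joint_efforts": joint torques, N m; "position": TCP position; "ee_rot": TCP orientation; "force": force on the tool from outside, world axes, zero at the start; "ft_torque": the same for the moment, N m; "width": opening from 0.0 (shut) to 1.0 (fully open).
Only numpy, scipy, OpenCV 4.12 (cv2) and the standard library are available. Lean on these libraries where they do the work, as an engineer would, in place of code of your own. Each camera call takes 0.05 s, during which the arm holds its last target. There are 200 camera calls.

## Working session

There is one attempt and no reset: what is moved stays moved. The work goes in short steps, Python scripts to look and compute and a shell command to move; the robot and the scene stay as the last step left them, time stands still between calls to the robot, and variables do not carry over. Pictures are saved under pics/ and viewed, about 12 in all and at most 16, crops included, and the job is handed in when it is done.

```bash
ls; mkdir -p pics
python3 - <<'E'
from cell import *
import cv2
s=observe(); print({k:s[k] for k in('clock','position','ee_rot','width','force')})
for n in('top','scene'):
    p,d=get_image(n); cv2.imwrite(f'pics/{n}0.png',p); c=get_calibration(n); print(n,c)
E
```

```text
pics
{'clock': 0.0, 'position': array([ 0.24646749, -0.57379189,  0.22593277]), 'ee_rot': array([ 1.9983725 ,  0.41271271, -1.99932847]), 'width': 1.0005860930363992, 'force': array([-0.24997872,  0.31684094, -0.95079151])}
top {'camera_matrix': array([[459.29469598,   0.        , 317.56014787],
       [  0.        , 459.29469598, 237.32708781],
       [  0.        ,   0.        ,   1.        ]]), 'k1': -0.12185815701354205, 'pose': array([[ 0.02993261, -0.99549989,  0.08991106,  0.49040835],
       [-0.99945097, -0.02852985,  0.01684685, -0.00497285],
       [-0.01420589, -0.09036597, -0.9958073 ,  0.9382217 ],
       [ 0.        ,  0.        ,  0.        ,  1.        ]])}
scene {'camera_matrix': array([[473.01678307,   0.        , 314.83268666],
       [  0.        , 473.01678307, 243.57509113],
       [  0.        ,   0.        ,   1.        ]]), 'k1': -0.10049175719857774, 'pose': array([[ 0.82558397,  0.42857276, -0.36706469,  0.82691588],
       [ 0.5641048 , -0.64301628,  0.51799212, -0.33835901],
       [-0.01403126, -0.63470895, -0.77262389,  0.59649086],
       [ 0.        ,  0.        ,  0.        ,  1.        ]])}
```

View pics/top0.png

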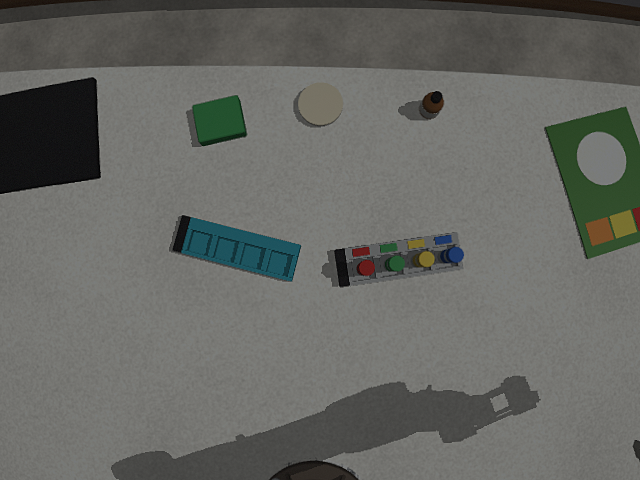

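View pics/scene0.png

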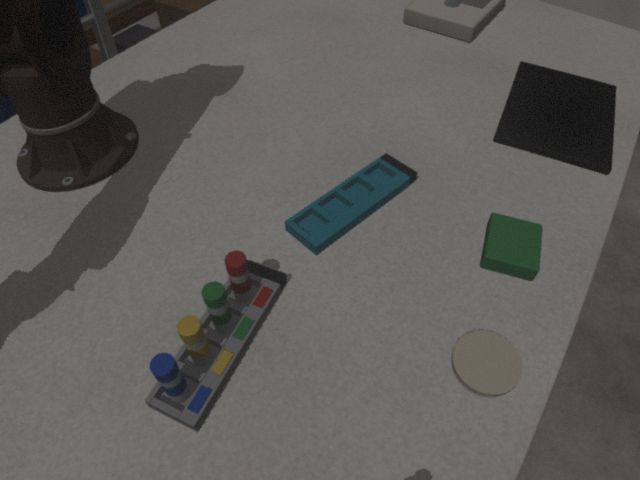

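The scene shows grey-rack order from the black end (left, px 340,268): red (366,268), green (396,264), yellow (426,259), blue (455,256). The teal rack has its black end at left (182,233). So, by distance from the teal rack's black end, blue goes nearest, then yellow, green and red.

```bash
cat > h.py <<'E'
from cell import *
import cv2, numpy as np
from scipy.spatial.transform import Rotation as R
def rays(px,c):
    # undistort: cv2's k1 model matches (r' = r(1+k1 r^2))
    u=cv2.undistortPoints(np.float64(px).reshape(-1,1,2),c['camera_matrix'],np.array([c['k1'],0,0,0,0.])).reshape(-1,2)
    return np.c_[u,np.ones(len(u))]
def plane(px,c,z):
    P=c['pose']; d=rays(px,c)@P[:3,:3].T; o=P[:3,3]
    return o+d*((z-o[2])/d[:,2])[:,None]
def cloud(dep,c):
    v,u=np.nonzero(dep>0); P=c['pose']
    return np.c_[u,v],(rays(np.c_[u,v],c)*dep[v,u][:,None])@P[:3,:3].T+P[:3,3]
def frame(xy,yaw,p):
    c,s=np.cos(yaw),np.sin(yaw); return np.asarray(xy)+np.array([[c,-s],[s,c]])@np.asarray(p)
def goal(xy,z,yaw):
    """print tool-frame shift and turn to TCP xy,z, pointing down, tool y along rack x (either sign)"""
    s=observe(); T=R.from_rotvec(s['ee_rot']); best=None
    for sg in(1,-1):
        y=sg*np.array([np.cos(yaw),np.sin(yaw),0]); x=np.array([0,0,-1.]); G=R.from_matrix(np.c_[x,y,np.cross(x,y)])
        r=(T.inv()*G).as_rotvec()
        if best is None or np.linalg.norm(r)<np.linalg.norm(best[0]): best=(r,G)
    d=np.r_[xy,z]-s['position']
    print('t',round(s['clock'],2),'turn',best[0].round(3),'shift now-axes',T.inv().apply(d).round(4),'shift goal-axes',best[1].inv().apply(d).round(4),'w',round(s['width'],3),'pos',s['position'].round(4),'q7',s['joints'][6].round(2))
E
cat > m.py <<'E'
from h import *
for n in('top','scene'):
    p,d=get_image(n);c=get_calibration(n);hsv=cv2.cvtColor(p,cv2.COLOR_BGR2HSV)
    px,W=cloud(d,c);H=hsv[px[:,1],px[:,0]].astype(int)
    inb=(W[:,0]>.3)&(W[:,0]<.7)&(abs(W[:,1])<.4)
    teal=inb&(abs(H[:,0]-94)<9)&(H[:,1]>120)
    t=teal&(abs(W[:,2]-.022)<.008)
    print(n,'teal z med',np.median(W[teal,2]),t.sum())
    q=plane(px[t],c,.022)[:,:2].astype(np.float32); r=cv2.minAreaRect(q*1000); print('rect',r)
    for nm,h in dict(red=0,green=65,yellow=24,blue=112).items():
        dh=np.minimum(abs(H[:,0]-h),180-abs(H[:,0]-h)); m=inb&(dh<9)&(H[:,1]>110)
        tg=m&(abs(W[:,2]-.025)<.012)&(W[:,0]>.4); cp=m&(abs(W[:,2]-.096)<.008)
        mk=np.zeros(d.shape,np.uint8); mk[px[tg,1],px[tg,0]]=1
        k,l,st,ce=cv2.connectedComponentsWithStats(mk); i=1+np.argsort(-st[1:,4])[:2]
        print(nm,[(ce[j].round(1),st[j,4],plane(ce[j],c,.025)[0].round(4)) for j in i],'cap',cp.sum(),np.median(W[cp],0).round(4) if cp.any() else '')
E
python3 m.py
```

```text
top teal z med 0.01972007854025598 2433
rect ((546.0318603515625, 166.1148681640625), (233.09527587890625, 75.19940948486328), 77.47929382324219)
red [(array([360.6, 251.4]), np.int32(130), array([ 0.5472, -0.076 ,  0.025 ])), (array([189. , 218.5]), np.int32(2), array([0.6038, 0.2729, 0.025 ]))] cap 206 [ 0.5136 -0.0814  0.0953]
green [(array([388. , 247.4]), np.int32(116), array([ 0.5568, -0.1306,  0.025 ])), (array([385. , 265.5]), np.int32(2), array([ 0.5205, -0.1252,  0.025 ]))] cap 194 [ 0.5233 -0.1362  0.0954]
yellow [(array([415.5, 243.5]), np.int32(128), array([ 0.5661, -0.1857,  0.025 ])), (array([413.1, 259. ]), np.int32(7), array([ 0.535 , -0.1813,  0.025 ]))] cap 210 [ 0.5322 -0.1903  0.095 ]
blue [(array([442.8, 239.4]), np.int32(126), array([ 0.5759, -0.241 ,  0.025 ])), (array([441.3, 252. ]), np.int32(3), array([ 0.5505, -0.2381,  0.025 ]))] cap 196 [ 0.5426 -0.2462  0.0951]
scene teal z med 0.020969622838533764 1674
rect ((548.33837890625, 162.16062927246094), (231.02194213867188, 74.1240234375), 77.59881591796875)
red [(array([262.2, 296.8]), np.int32(192), array([ 0.5483, -0.0788,  0.025 ]))] cap 297 [ 0.516  -0.0854  0.0956]
green [(array([243.3, 326.8]), np.int32(6), array([ 0.5572, -0.1322,  0.025 ])), (array([242., 332.]), np.int32(5), array([ 0.5608, -0.1395,  0.025 ]))] cap 4 [ 0.5326 -0.1377  0.0948]
yellow [(array([221.9, 361.9]), np.int32(261), array([ 0.5672, -0.1887,  0.025 ])), (array([209., 346.]), np.int32(1), array([ 0.5375, -0.1811,  0.025 ]))] cap 420 [ 0.5354 -0.1959  0.096 ]
blue [(array([198.9, 399. ]), np.int32(292), array([ 0.5767, -0.2438,  0.025 ])), (array([179.5, 393. ]), np.int32(4), array([ 0.5509, -0.2523,  0.025 ]))] cap 447 [ 0.5446 -0.2505  0.0959]
```

```bash
cat >> h.py <<'E'
S=((.528,-.165),.171); T=((.5392,.1657),-.2185)
Y=dict(red=.084,green=.028,yellow=-.028,blue=-.084)
def src(n,z): goal(frame(*S,(0,Y[n])),z,S[1])
def tgt(n,z): goal(frame(*T,(0,-Y[n])),z,T[1])
E
python3 -c "
from h import *
for n in Y: print(n,frame(*S,(0,Y[n])),frame(*T,(0,-Y[n])))
src('red',.2); print(R.from_rotvec(observe()['ee_rot']).as_matrix().round(2))"
```

```text
red [ 0.5137059  -0.08222513] [0.5209917  0.08369721]
green [ 0.5232353  -0.13740838] [0.53313057 0.13836574]
yellow [ 0.5327647  -0.19259162] [0.54526943 0.19303426]
blue [ 0.5422941  -0.24777487] [0.5574083  0.24770279]
t 0.2 turn [-1.336e+00 -1.000e-03  1.000e-03] shift now-axes [ 0.0265 -0.3464 -0.4396] shift goal-axes [ 0.0262  0.3469 -0.4391] w 0.999 pos [ 0.2465 -0.574   0.2262] q7 -0.08
[[-0.    0.39 -0.92]
 [ 0.   -0.92 -0.39]
 [-1.   -0.    0.  ]]
```

```bash
python3 -m handwheel '[[1,0,0,0,-0.148,0,0],[1,0,0,0,-0.148,0,0],[1,0,0,0,-0.148,0,0],[1,0,0,0,-0.148,0,0],[1,0,0,0,-0.148,0,0],[1,0,0,0,-0.148,0,0],[1,0,0,0,-0.148,0,0],[1,0,0,0,-0.148,0,0],[1,0,0,0,-0.148,0,0],[1,0,0,0,0,0,0]]' 25; python3 -c "
from h import *
src('red',.2)"
```

```text
clock: 1.2
position: [0.2464, -0.5742, 0.2265]
ee_rot: [1.084, 1.285, -1.084]
force: [-0.3, 0.1, 0.1]
width: 1.001
t 1.2 turn [-0.002 -0.    -0.   ] shift now-axes [ 0.0267  0.3462 -0.44  ] shift goal-axes [ 0.0265  0.3471 -0.4394] w 1.001 pos [ 0.2464 -0.5742  0.2265] q7 1.14
```

```bash
python3 -m handwheel '[[1,0,0.0265,-0.0335,0,0,0],[1,0,0.0265,-0.0335,0,0,0],[1,0,0.0265,-0.0335,0,0,0],[1,0,0.0265,-0.0335,0,0,0],[1,0,0.0265,-0.0335,0,0,0],[1,0,0.0265,-0.0335,0,0,0],[1,0,0.0265,-0.0335,0,0,0],[1,0,0.0265,-0.0335,0,0,0],[1,0,0.0265,-0.0335,0,0,0],[1,0,0.0265,-0.0335,0,0,0]]'; python3 -m handwheel '[[1,0,0.027,-0.035,0,0,0],[1,0,0.027,-0.035,0,0,0],[1,0.02,0.027,-0.035,0,0,0],[1,0,0,0,0,0,0],[1,0,0,0,0,0,0]]';  python3 -c "
from h import *
src('red',.2)
p,d=get_image('wrist');cv2.imwrite('pics/w1.png',p)
c=get_calibration('wrist')
# where predicted caps (top centre z=.096) and wells appear
for n in Y:
    X=np.r_[frame(*S,(0,Y[n])),.096]; P=np.linalg.inv(c['pose'])@np.r_[X,1]
    r=P[:2]/P[2]; r*=1+c['k1']*(r@r); print(n,(c['camera_matrix'][:2,:2]@r+c['camera_matrix'][:2,2]).round(),P[2].round(3))
"
```

```text
clock: 2.2
position: [0.4529, -0.1983, 0.2269]
ee_rot: [1.09, 1.281, -1.089]
force: [1.2, -0.4, -0.5]
width: 1.0
clock: 2.7
position: [0.5147, -0.0816, 0.2062]
ee_rot: [1.086, 1.284, -1.087]
force: [-0.0, 0.3, -0.1]
width: 1.001
t 2.7 turn [-0.005 -0.001  0.001] shift now-axes [ 0.0062 -0.0011  0.0004] shift goal-axes [ 0.0062 -0.0011  0.0004] w 1.001 pos [ 0.5147 -0.0816  0.2062] q7 0.03
red [318. 230.] 0.278
green [318. 302.] 0.294
yellow [319. 366.] 0.31
blue [319. 425.] 0.326
```

View pics/w1.png

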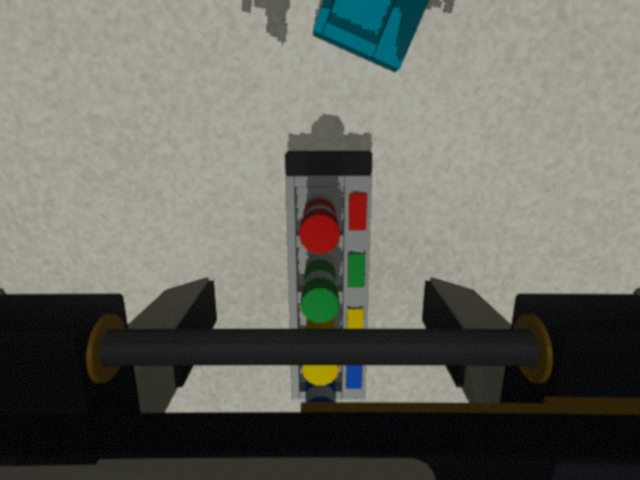

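The wrist view shows the red cap at (320,234) against a predicted (318,230), and green at (320,306) against (318,302). The estimate is good to about 2 mm, so I'll nudge it and grasp red.

```bash
sed -i 's/^S=((.528,-.165)/S=((.5283,-.167)/' h.py; python3 -m handwheel '[[1,0.03,-0.001,0.0025,0,0,0],[1,0.035,0,0,0,0,0],[1,0.04,0,0,0,0,0],[1,0.025,0,0,0,0,0],[1,0.013,0,0,0,0,0],[1,0,0,0,0,0,0],[0,0,0,0,0,0,0],[0,0,0,0,0,0,0],[0,0,0,0,0,0,0],[0,0,0,0,0,0,0]]' 25;python3 -m handwheel '[[0,0,0,0,0,0,0],[0,0,0,0,0,0,0]]'; python3 -c "
from h import *
src('red',.063)"
```

```text
clock: 3.75
position: [0.5148, -0.0856, 0.0646]
ee_rot: [1.086, 1.282, -1.085]
force: [0.8, -0.7, 0.1]
width: 0.701
clock: 3.95
position: [0.5143, -0.0855, 0.0639]
ee_rot: [1.085, 1.283, -1.085]
force: [-0.0, 0.4, -0.4]
width: 0.527
t 3.95 turn [-0.004  0.    -0.   ] shift now-axes [ 0.0009 -0.0001 -0.0013] shift goal-axes [ 0.0009 -0.0001 -0.0013] w 0.527 pos [ 0.5143 -0.0855  0.0639] q7 -0.08
```

```bash
python3 -m handwheel '[[0,0,0,0,0,0,0],[0,0,0,0,0,0,0],[0,0,0,0,0,0,0],[0,0,0,0,0,0,0],[0,-0.015,0,0,0,0,0],[0,-0.025,0,0,0,0,0],[0,-0.035,0,0,0,0,0],[0,-0.03,0,0,0,0,0],[0,-0.015,0,0,0,0,0],[0,0,0,0,0,0,0]]';  python3 -c "
from h import *
tgt('red',.185)
p,d=get_image('wrist');cv2.imwrite('pics/w2.png',p)"
```

```text
clock: 4.95
position: [0.5156, -0.0856, 0.1859]
ee_rot: [1.087, 1.28, -1.083]
force: [0.6, 0.8, -1.0]
width: 0.321
t 4.95 turn [ 0.385  0.001 -0.004] shift now-axes [ 0.0008  0.0334 -0.166 ] shift goal-axes [ 0.0009 -0.0314 -0.1664] w 0.321 pos [ 0.5156 -0.0856  0.1859] q7 0.02
```

View pics/w2.png

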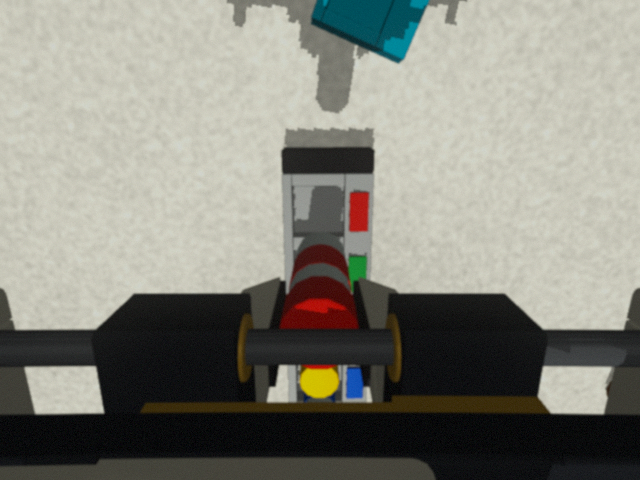

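Red is held upright (opening 29.5 mm, matching the 30 mm cap) and the source well is empty at (320,208). I'll carry it to the teal rack.

```bash
python3 -m handwheel '[[0,0,0,0,0.128,0,0],[0,0,0,0,0.128,0,0],[0,0,0,0,0.128,0,0],[0,0,-0.005,-0.025,0,0,0],[0,0,-0.008,-0.04,0,0,0],[0,0,-0.008,-0.042,0,0,0],[0,0,-0.007,-0.038,0,0,0],[0,0,-0.0035,-0.021,0,0,0],[0,0,0,0,0,0,0],[0,0,0,0,0,0,0]]';  python3 -c "
from h import *
tgt('red',.185)
p,d=get_image('wrist');cv2.imwrite('pics/w3.png',p)
c=get_calibration('wrist')
for q in [(x,y) for y in(.084,.028,-.028) for x in(-.022,.022)]:
    X=np.r_[frame(*T,q),.022]; P=np.linalg.inv(c['pose'])@np.r_[X,1]
    for dy in(.022,): 
        X=np.r_[frame(*T,(q[0],q[1]+dy)),.022]; P=np.linalg.inv(c['pose'])@np.r_[X,1]
        r=P[:2]/P[2]; r*=1+c['k1']*(r@r); print(q,(c['camera_matrix'][:2,:2]@r+c['camera_matrix'][:2,2]).round(),P[2].round(3))
"
```

```text
clock: 6.0
position: [0.5185, 0.0831, 0.1824]
ee_rot: [1.365, 1.1, -1.369]
force: [0.0, -0.8, -1.1]
width: 0.32
t 6.0 turn [0.003 0.001 0.002] shift now-axes [-0.0027  0.0023 -0.0011] shift goal-axes [-0.0026  0.0023 -0.0011] w 0.32 pos [0.5185 0.0831 0.1824] q7 -0.67
(-0.022, 0.084) [290. -58.] 0.272
(0.022, 0.084) [355. -58.] 0.271
(-0.022, 0.028) [292.  33.] 0.288
(0.022, 0.028) [352.  34.] 0.287
(-0.022, -0.028) [293. 114.] 0.304
(0.022, -0.028) [350. 114.] 0.304
```

View pics/w3.png

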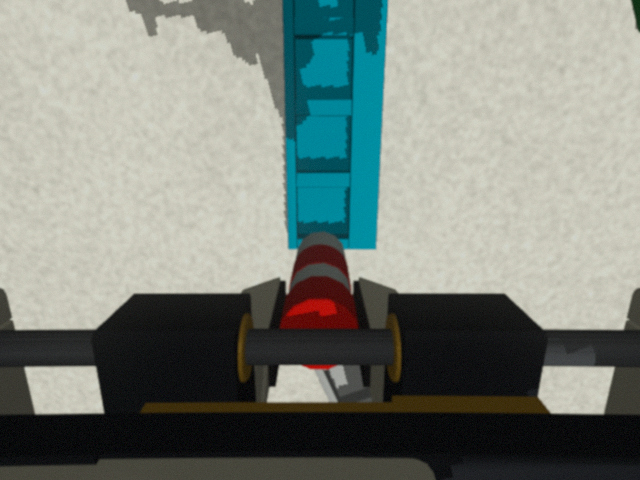

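The teal wells sit about 2 mm toward +x and 1.5 mm toward −y of prediction (edges at rows 37 and 115, columns 297–353). I'll correct the estimate, then lower.

```bash
sed -i 's/T=((.5392,.1657)/T=((.5406,.1638)/' h.py; python3 -m handwheel '[[0,0.01,0.004,0,0,0,0],[0,0.03,0,0,0,0,0],[0,0.035,0,0,0,0,0],[0,0.025,0,0,0,0,0],[0,0.01,0,0,0,0,0],[0,0.007,0,0,0,0,0],[0,0,0,0,0,0,0],[0,0,0,0,0,0,0]]';  python3 -c "
from h import *
tgt('red',.064); print(observe()['force'])"
```

```text
clock: 6.85
position: [0.5239, 0.0825, 0.0676]
ee_rot: [1.369, 1.098, -1.366]
force: [0.4, 0.3, -0.3]
width: 0.322
t 6.85 turn [ 0.001 -0.001 -0.001] shift now-axes [ 0.0036 -0.0013  0.001 ] shift goal-axes [ 0.0036 -0.0013  0.001 ] w 0.322 pos [0.5239 0.0825 0.0676] q7 -0.77
[ 0.37233612  0.33182431 -0.30370227]
```

```bash
python3 -m handwheel '[[0,0.003,-0.001,0.001,0,0,0],[0,0,0,0,0,0,0],[1,0,0,0,0,0,0],[1,0,0,0,0,0,0],[1,0,0,0,0,0,0],[1,0,0,0,0,0,0],[1,0,0,0,0,0,0],[1,-0.02,0,0,0,0,0],[1,-0.04,0,0,0,0,0],[1,-0.04,0,0,0,0,0]]';python3 -m handwheel '[[1,-0.02,0,0,0,0,0],[1,0,0,0,0,0,0]]';  python3 -c "
from h import *
src('green',.185)
p,d=get_image('scene');cv2.imwrite('pics/s2.png',p[100:450,100:500])"
```

```text
clock: 7.85
position: [0.5212, 0.0817, 0.1644]
ee_rot: [1.366, 1.1, -1.369]
force: [0.5, -0.3, 0.4]
width: 0.967
clock: 8.05
position: [0.5238, 0.0824, 0.1869]
ee_rot: [1.371, 1.096, -1.362]
force: [0.7, 0.3, -0.1]
width: 0.999
t 8.05 turn [-0.388 -0.001 -0.006] shift now-axes [0.0017 0.0476 0.2166] shift goal-axes [ 0.0019 -0.038   0.2185] w 0.999 pos [0.5238 0.0824 0.1869] q7 -0.67
```

View pics/s2.png

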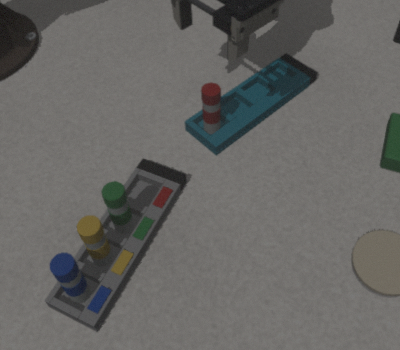

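Red stands upright at the end of the teal rack furthest from black (crop 211,105). Next is green.

```bash
python3 -m handwheel '[[1,0,0,0,-0.129,0,0],[1,0,0,0,-0.129,0,0],[1,0,0,0,-0.129,0,0],[1,0,-0.0055,0.031,0,0,0],[1,0,-0.0075,0.045,0,0,0],[1,0,-0.008,0.047,0,0,0],[1,0,-0.0075,0.045,0,0,0],[1,0,-0.0055,0.032,0,0,0],[1,0,-0.004,0.0185,0,0,0],[1,0,0,0,0,0,0]]'; python3 -m handwheel '[[1,0,0,0,0,0,0]]';  python3 -c "
from h import *
src('green',.0635)"
```

```text
clock: 9.1
position: [0.52, -0.1437, 0.1819]
ee_rot: [1.085, 1.285, -1.089]
force: [-0.9, -0.4, 0.7]
width: 1.003
clock: 9.2
position: [0.5207, -0.1396, 0.1825]
ee_rot: [1.083, 1.287, -1.084]
force: [0.6, 0.9, -0.3]
width: 1.002
t 9.2 turn [-0.002 -0.001  0.002] shift now-axes [0.119  0.003  0.0005] shift goal-axes [0.119  0.0028 0.0003] w 1.002 pos [ 0.5207 -0.1396  0.1825] q7 0.12
```

```bash
python3 -m handwheel '[[1,0.02,0.003,0,0,0,0],[1,0.04,0,0,0,0,0],[1,0.036,0,0,0,0,0],[1,0.015,0,0,0,0,0],[1,0.007,0,0,0,0,0],[0,0,0,0,0,0,0],[0,0,0,0,0,0,0],[0,0,0,0,0,0,0],[0,0,0,0,0,0,0],[0,0,0,0,0,0,0]]'; python3 -c "
from h import *
src('green',.0635)"; python3 -m handwheel '[[0,0,0,0,0,0,0],[0,0,0,0,0,0,0],[0,0,0,0,0,0,0],[0,0,0,0,0,0,0],[0,0,0,0,0,0,0],[0,0,0,0,0,0,0]]'; python3 -m handwheel '[[0,-0.01,0,0,0,0,0],[0,-0.025,0,0,0,0,0],[0,-0.035,0,0,0,0,0],[0,-0.035,0,0,0,0,0],[0,-0.02,0,0,0,0,0],[0,0,0,0,0,0,0]]';  python3 -c "
from h import *
tgt('green',.19)"
```

```text
clock: 10.2
position: [0.5248, -0.1397, 0.0664]
ee_rot: [1.083, 1.284, -1.083]
force: [-0.4, -0.1, 0.3]
width: 0.615
t 10.2 turn [-0.001  0.001 -0.001] shift now-axes [ 0.0029 -0.0012 -0.0005] shift goal-axes [ 0.0029 -0.0012 -0.0005] w 0.615 pos [ 0.5248 -0.1397  0.0664] q7 0.02
clock: 10.8
position: [0.5244, -0.1396, 0.0657]
ee_rot: [1.083, 1.285, -1.083]
force: [0.5, 0.2, 0.1]
width: 0.321
clock: 11.4
position: [0.5263, -0.1395, 0.1945]
ee_rot: [1.084, 1.279, -1.08]
force: [-0.5, -0.7, -1.2]
width: 0.321
t 11.4 turn [ 0.388  0.001 -0.006] shift now-axes [ 0.0042  0.0548 -0.2706] shift goal-axes [ 0.0045 -0.0518 -0.2712] w 0.321 pos [ 0.5263 -0.1395  0.1945] q7 0.12
```

```bash
python3 -m handwheel '[[0,0,0,0,0.129,0,0],[0,0,0,0,0.129,0,0],[0,0,0,0,0.13,0,0],[0,0,-0.004,-0.025,0,0,0],[0,0,-0.008,-0.042,0,0,0],[0,0,-0.009,-0.046,0,0,0],[0,0,-0.009,-0.046,0,0,0],[0,0,-0.009,-0.046,0,0,0],[0,0,-0.008,-0.042,0,0,0],[0,0,-0.005,-0.024,0,0,0]]'; python3 -m handwheel '[[0,0,0,0,0,0,0],[0,0,0,0,0,0,0]]'; python3 -c "
from h import *
tgt('green',.067)"
```

```text
clock: 12.4
position: [0.5312, 0.1406, 0.1905]
ee_rot: [1.366, 1.102, -1.365]
force: [0.2, 0.3, -0.1]
width: 0.319
clock: 12.6
position: [0.5317, 0.1363, 0.1901]
ee_rot: [1.366, 1.099, -1.368]
force: [0.0, 0.8, -0.5]
width: 0.317
t 12.6 turn [0.002 0.001 0.001] shift now-axes [ 0.1231  0.0028 -0.0008] shift goal-axes [ 0.1231  0.0027 -0.0007] w 0.317 pos [0.5317 0.1363 0.1901] q7 -0.78
```

```bash
python3 -m handwheel '[[0,0.01,0.002,-0.001,0,0,0],[0,0.03,0,0,0,0,0],[0,0.035,0,0,0,0,0],[0,0.026,0,0,0,0,0],[0,0.013,0,0,0,0,0],[0,0.007,0,0,0,0,0],[0,0,0,0,0,0,0],[0,0,0,0,0,0,0]]';  python3 -c "
from h import *
tgt('green',.066); print(observe()['force'])"
```

```text
clock: 13.4
position: [0.5352, 0.1369, 0.0706]
ee_rot: [1.369, 1.097, -1.367]
force: [-0.0, -0.4, -0.2]
width: 0.32
t 13.4 turn [ 0.    -0.001 -0.001] shift now-axes [ 0.0046 -0.0005  0.0006] shift goal-axes [ 0.0046 -0.0005  0.0006] w 0.32 pos [0.5352 0.1369 0.0706] q7 -0.87
[-0.01895872 -0.36577549 -0.15209518]
```

```bash
python3 -m handwheel '[[0,0.0045,0,0,0,0,0],[0,0,0,0,0,0,0],[1,0,0,0,0,0,0],[1,0,0,0,0,0,0],[1,0,0,0,0,0,0],[1,0,0,0,0,0,0],[1,0,0,0,0,0,0],[1,-0.02,0,0,0,0,0],[1,-0.04,0,0,0,0,0],[1,-0.04,0,0,0,0,0]]';python3 -m handwheel '[[1,-0.02,0,0,0,0,0],[1,0,0,0,0,0,0]]';  python3 -c "
from h import *
src('yellow',.185)"
```

```text
clock: 14.4
position: [0.5337, 0.1367, 0.1658]
ee_rot: [1.367, 1.099, -1.37]
force: [1.4, -0.4, 0.1]
width: 0.962
clock: 14.6
position: [0.5362, 0.1377, 0.1885]
ee_rot: [1.372, 1.095, -1.363]
force: [0.5, 0.4, -0.2]
width: 0.996
t 14.6 turn [-0.389 -0.002 -0.006] shift now-axes [0.003  0.0689 0.3251] shift goal-axes [ 0.0035 -0.0596  0.3269] w 0.996 pos [0.5362 0.1377 0.1885] q7 -0.78
```

```bash
python3 -m handwheel '[[1,0,0,0,-0.13,0,0],[1,0,0,0,-0.13,0,0],[1,0,0,0,-0.129,0,0],[1,0,-0.004,0.03,0,0,0],[1,0,-0.0085,0.046,0,0,0],[1,0,-0.0085,0.047,0,0,0],[1,0,-0.0085,0.047,0,0,0],[1,0,-0.0085,0.047,0,0,0],[1,0,-0.0085,0.046,0,0,0],[1,0,-0.0065,0.039,0,0,0]]'; python3 -m handwheel '[[1,0,-0.004,0.025,0,0,0],[1,0,0,0,0,0,0],[1,0,0,0,0,0,0]]';  python3 -c "
from h import *
src('yellow',.0635)"
```

```text
clock: 15.6
position: [0.5324, -0.1728, 0.184]
ee_rot: [1.083, 1.286, -1.085]
force: [-0.6, -0.2, -0.6]
width: 1.0
clock: 15.9
position: [0.5332, -0.1951, 0.1841]
ee_rot: [1.083, 1.287, -1.084]
force: [0.4, 0.9, 0.2]
width: 1.0
t 15.9 turn [-0.001 -0.001  0.001] shift now-axes [ 1.206e-01  1.000e-04 -4.000e-04] shift goal-axes [ 1.206e-01 -1.000e-04 -5.000e-04] w 1.0 pos [ 0.5332 -0.1951  0.1841] q7 0.2
```

```bash
python3 -m handwheel '[[1,0.02,0,0,0,0,0],[1,0.04,0,0,0,0,0],[1,0.036,0,0,0,0,0],[1,0.016,0,0,0,0,0],[1,0.01,0,0,0,0,0],[0,0,0,0,0,0,0],[0,0,0,0,0,0,0],[0,0,0,0,0,0,0],[0,0,0,0,0,0,0],[0,0,0,0,0,0,0]]'; python3 -m handwheel '[[0,0,0,0,0,0,0],[0,0,0,0,0,0,0],[0,0,0,0,0,0,0],[0,0,0,0,0,0,0],[0,0,0,0,0,0,0],[0,0,0,0,0,0,0]]'; python3 -m handwheel '[[0,-0.01,0,0,0,0,0],[0,-0.025,0,0,0,0,0],[0,-0.035,0,0,0,0,0],[0,-0.035,0,0,0,0,0],[0,-0.02,0,0,0,0,0],[0,0,0,0,0,0,0]]';  python3 -c "
from h import *
tgt('yellow',.19)"
```

```text
clock: 16.9
position: [0.5342, -0.1953, 0.0639]
ee_rot: [1.083, 1.284, -1.082]
force: [0.2, -0.4, 0.1]
width: 0.612
clock: 17.5
position: [0.5339, -0.1951, 0.0632]
ee_rot: [1.082, 1.285, -1.082]
force: [-0.8, -0.1, 1.1]
width: 0.321
clock: 18.1
position: [0.5358, -0.1952, 0.1922]
ee_rot: [1.083, 1.279, -1.079]
force: [-0.2, 1.1, -1.3]
width: 0.317
t 18.1 turn [ 0.39   0.002 -0.006] shift now-axes [ 0.0015  0.0765 -0.3788] shift goal-axes [ 0.0022 -0.0731 -0.3795] w 0.317 pos [ 0.5358 -0.1952  0.1922] q7 0.2
```

```bash
python3 -m handwheel '[[0,0,0,0,0.13,0,0],[0,0,0,0,0.13,0,0],[0,0,0,0,0.13,0,0],[0,0,-0.005,-0.025,0,0,0],[0,0,-0.008,-0.042,0,0,0],[0,0,-0.009,-0.046,0,0,0],[0,0,-0.009,-0.046,0,0,0],[0,0,-0.009,-0.046,0,0,0],[0,0,-0.009,-0.046,0,0,0],[0,0,-0.009,-0.046,0,0,0]]'; python3 -m handwheel '[[0,0,-0.008,-0.044,0,0,0],[0,0,-0.006,-0.038,0,0,0],[0,0,0,0,0,0,0],[0,0,0,0,0,0,0]]'; python3 -c "
from h import *
tgt('yellow',.0635)"
```

```text
clock: 19.1
position: [0.5411, 0.1091, 0.1878]
ee_rot: [1.368, 1.098, -1.37]
force: [0.7, -0.2, -0.3]
width: 0.318
clock: 19.5
position: [0.5452, 0.1914, 0.1875]
ee_rot: [1.366, 1.1, -1.368]
force: [0.8, -0.7, -0.6]
width: 0.316
t 19.5 turn [0.002 0.001 0.001] shift now-axes [ 1.24e-01  1.70e-03 -1.00e-04] shift goal-axes [ 1.24e-01  1.50e-03 -1.00e-04] w 0.316 pos [0.5452 0.1914 0.1875] q7 -0.88
```

```bash
python3 -m handwheel '[[0,0.01,0.001,0,0,0,0],[0,0.03,0,0,0,0,0],[0,0.035,0,0,0,0,0],[0,0.026,0,0,0,0,0],[0,0.015,0,0,0,0,0],[0,0.007,0,0,0,0,0],[0,0,0,0,0,0,0],[0,0,0,0,0,0,0]]';  python3 -c "
from h import *
tgt('yellow',.0635); print(observe()['force'])"
```

```text
clock: 20.3
position: [0.5476, 0.1904, 0.0662]
ee_rot: [1.37, 1.097, -1.368]
force: [-0.1, 0.1, -0.1]
width: 0.319
t 20.3 turn [-0.001 -0.001 -0.001] shift now-axes [ 0.0027 -0.0011 -0.0005] shift goal-axes [ 0.0027 -0.0011 -0.0005] w 0.319 pos [0.5476 0.1904 0.0662] q7 -0.96
[-0.11561499  0.13228151 -0.1462869 ]
```

```bash
python3 -m handwheel '[[0,0.0025,-0.001,0,0,0,0],[0,0,0,0,0,0,0],[1,0,0,0,0,0,0],[1,0,0,0,0,0,0],[1,0,0,0,0,0,0],[1,0,0,0,0,0,0],[1,0,0,0,0,0,0],[1,-0.02,0,0,0,0,0],[1,-0.04,0,0,0,0,0],[1,-0.04,0,0,0,0,0]]';python3 -m handwheel '[[1,-0.02,0,0,0,0,0],[1,0,0,0,0,0,0]]';  python3 -c "
from h import *
src('blue',.185)"
```

```text
clock: 21.3
position: [0.5453, 0.1903, 0.1633]
ee_rot: [1.367, 1.099, -1.37]
force: [1.1, 0.4, 0.2]
width: 0.966
clock: 21.5
position: [0.5476, 0.1916, 0.1861]
ee_rot: [1.373, 1.096, -1.364]
force: [-0.0, -0.2, -0.2]
width: 1.003
t 21.5 turn [-0.39  -0.002 -0.005] shift now-axes [2.000e-04 9.100e-02 4.319e-01] shift goal-axes [ 0.0011 -0.08    0.434 ] w 1.003 pos [0.5476 0.1916 0.1861] q7 -0.88
```

```bash
python3 -m handwheel '[[1,0,0,0,-0.13,0,0],[1,0,0,0,-0.13,0,0],[1,0,0,0,-0.13,0,0],[1,0,-0.005,0.03,0,0,0],[1,0,-0.0083,0.046,0,0,0],[1,0,-0.0083,0.046,0,0,0],[1,0,-0.0083,0.046,0,0,0],[1,0,-0.0083,0.046,0,0,0],[1,0,-0.0083,0.046,0,0,0],[1,0,-0.0083,0.046,0,0,0]]'; python3 -m handwheel '[[1,0,-0.0083,0.046,0,0,0],[1,0,-0.0083,0.046,0,0,0],[1,0,-0.006,0.036,0,0,0],[1,0,0,0,0,0,0],[1,0,0,0,0,0,0]]';  python3 -c "
from h import *
src('blue',.0635)"
```

```text
clock: 22.5
position: [0.5431, -0.1224, 0.1817]
ee_rot: [1.082, 1.286, -1.083]
force: [1.1, -0.0, 0.5]
width: 1.004
clock: 23.0
position: [0.5427, -0.2511, 0.1814]
ee_rot: [1.084, 1.286, -1.085]
force: [0.2, 0.4, -0.4]
width: 1.0
t 23.0 turn [-0.002 -0.001  0.002] shift now-axes [ 0.1179  0.0003 -0.0011] shift goal-axes [ 0.1179  0.0002 -0.0013] w 1.0 pos [ 0.5427 -0.2511  0.1814] q7 0.27
```

```bash
python3 -m handwheel '[[1,0.02,0,-0.001,0,0,0],[1,0.04,0,0,0,0,0],[1,0.034,0,0,0,0,0],[1,0.016,0,0,0,0,0],[1,0.009,0,0,0,0,0],[0,0,0,0,0,0,0],[0,0,0,0,0,0,0],[0,0,0,0,0,0,0],[0,0,0,0,0,0,0],[0,0,0,0,0,0,0]]'; python3 -m handwheel '[[0,0,0,0,0,0,0],[0,0,0,0,0,0,0],[0,0,0,0,0,0,0],[0,0,0,0,0,0,0],[0,0,0,0,0,0,0],[0,0,0,0,0,0,0]]'; python3 -m handwheel '[[0,-0.01,0,0,0,0,0],[0,-0.025,0,0,0,0,0],[0,-0.035,0,0,0,0,0],[0,-0.035,0,0,0,0,0],[0,-0.02,0,0,0,0,0],[0,0,0,0,0,0,0]]';  python3 -c "
from h import *
tgt('blue',.19)"
```

```text
clock: 24.0
position: [0.5437, -0.2496, 0.0644]
ee_rot: [1.083, 1.284, -1.082]
force: [-0.0, -1.1, -0.2]
width: 0.615
clock: 24.6
position: [0.5433, -0.2494, 0.0638]
ee_rot: [1.082, 1.285, -1.082]
force: [-0.1, 0.0, -0.5]
width: 0.323
clock: 25.2
position: [0.5453, -0.2496, 0.1928]
ee_rot: [1.083, 1.279, -1.08]
force: [0.5, 0.3, -0.1]
width: 0.319
t 25.2 turn [ 0.389  0.002 -0.006] shift now-axes [ 0.0018  0.0977 -0.4859] shift goal-axes [ 0.0028 -0.0942 -0.4866] w 0.319 pos [ 0.5453 -0.2496  0.1928] q7 0.27
```

```bash
python3 -m handwheel '[[0,0,0,0,0.13,0,0],[0,0,0,0,0.13,0,0],[0,0,0,0,0.129,0,0],[0,0,-0.005,-0.025,0,0,0],[0,0,-0.0075,-0.04,0,0,0],[0,0,-0.009,-0.046,0,0,0],[0,0,-0.009,-0.046,0,0,0],[0,0,-0.009,-0.046,0,0,0],[0,0,-0.009,-0.046,0,0,0],[0,0,-0.009,-0.046,0,0,0]]'; python3 -m handwheel '[[0,0,-0.009,-0.046,0,0,0],[0,0,-0.009,-0.046,0,0,0],[0,0,-0.009,-0.046,0,0,0],[0,0,-0.006,-0.035,0,0,0],[0,0,-0.002,-0.0185,0,0,0],[0,0,0,0,0,0,0],[0,0,0,0,0,0,0]]'; python3 -c "
from h import *
tgt('blue',.064)"
```

```text
clock: 26.2
position: [0.5503, 0.0528, 0.1883]
ee_rot: [1.367, 1.098, -1.369]
force: [1.0, -0.1, -0.4]
width: 0.319
clock: 26.9
position: [0.5578, 0.2452, 0.188]
ee_rot: [1.366, 1.098, -1.369]
force: [-1.0, -0.8, -0.2]
width: 0.317
t 26.9 turn [0.001 0.001 0.001] shift now-axes [ 0.124   0.001  -0.0009] shift goal-axes [ 0.124   0.0008 -0.0008] w 0.317 pos [0.5578 0.2452 0.188 ] q7 -0.97
```

```bash
python3 -m handwheel '[[0,0.01,0,-0.001,0,0,0],[0,0.03,0,0,0,0,0],[0,0.035,0,0,0,0,0],[0,0.026,0,0,0,0,0],[0,0.015,0,0,0,0,0],[0,0.007,0,0,0,0,0],[0,0,0,0,0,0,0],[0,0,0,0,0,0,0]]';  python3 -c "
from h import *
tgt('blue',.064); print(observe()['force'])"
```

```text
clock: 27.7
position: [0.5592, 0.2469, 0.0668]
ee_rot: [1.37, 1.098, -1.367]
force: [-1.1, 0.6, -0.9]
width: 0.32
t 27.7 turn [ 0.    -0.001 -0.001] shift now-axes [ 0.0028 -0.0002  0.0011] shift goal-axes [ 0.0028 -0.0001  0.0011] w 0.32 pos [0.5592 0.2469 0.0668] q7 -1.05
[-1.09677743  0.57250313 -0.87436823]
```

Release, rise, and back off clear (toward the robot) before the final check.

```bash
python3 -m handwheel '[[0,0.0027,0,0.001,0,0,0],[0,0,0,0,0,0,0],[1,0,0,0,0,0,0],[1,0,0,0,0,0,0],[1,0,0,0,0,0,0],[1,0,0,0,0,0,0],[1,0,0,0,0,0,0],[1,-0.02,0,0,0,0,0],[1,-0.04,0,0,0,0,0],[1,-0.04,0,0,0,0,0]]';python3 -m handwheel '[[1,-0.04,0,0,0,0,0],[1,-0.01,0,-0.03,0,0,0],[1,0,0,-0.045,0,0,0],[1,0,0,-0.045,0,0,0],[1,0,0,-0.045,0,0,0],[1,0,0,0,0,0,0],[1,0,0,0,0,0,0]]';  cat > v.py <<'E'
from h import *
for cam in('top','scene'):
    p,d=get_image(cam);c=get_calibration(cam);cv2.imwrite(f'pics/{cam}9.png',p);hsv=cv2.cvtColor(p,cv2.COLOR_BGR2HSV)
    px,W=cloud(d,c);H=hsv[px[:,1],px[:,0]].astype(int); y=T[1]; A=np.array([[np.cos(y),np.sin(y)],[-np.sin(y),np.cos(y)]])
    L=(W[:,:2]-T[0])@A.T; inr=(abs(L[:,0])<.05)&(abs(L[:,1])<.12)
    for nm,h in dict(red=0,green=65,yellow=24,blue=112).items():
        dh=np.minimum(abs(H[:,0]-h),180-abs(H[:,0]-h)); m=inr&(dh<9)&(H[:,1]>100)&(W[:,2]>.08)&(W[:,2]<.13)
        if m.sum()<10: print(nm,'few'); continue
        zt=np.percentile(W[m,2],80); k=m&(W[:,2]>zt-.005)
        print(cam,nm,'target y',-Y[nm],'top centre in rack',L[k].mean(0).round(4),'top z',zt.round(4))
E
python3 v.py
```

```text
clock: 28.7
position: [0.5576, 0.2454, 0.1635]
ee_rot: [1.366, 1.099, -1.37]
force: [0.3, -0.2, 0.7]
width: 0.961
clock: 29.4
position: [0.5932, 0.4081, 0.2122]
ee_rot: [1.366, 1.1, -1.367]
force: [-0.3, -0.3, 0.0]
width: 1.001
top red target y -0.084 top centre in rack [-0.001  -0.0817] top z 0.0969
top green target y -0.028 top centre in rack [-0.0013 -0.0261] top z 0.0972
top yellow target y 0.028 top centre in rack [-0.0019  0.0285] top z 0.097
top blue target y 0.084 top centre in rack [-0.0013  0.0846] top z 0.0967
scene red target y -0.084 top centre in rack [ 0.0019 -0.0851] top z 0.0962
scene green target y -0.028 top centre in rack [ 0.0018 -0.0283] top z 0.0961
scene yellow target y 0.028 top centre in rack [0.0013 0.0254] top z 0.0961
scene blue target y 0.084 top centre in rack [0.0016 0.0808] top z 0.0955
```

View pics/scene9.png

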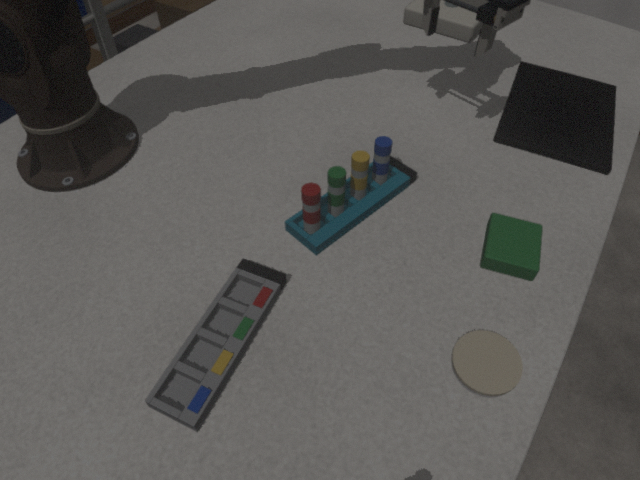

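View pics/top9.png

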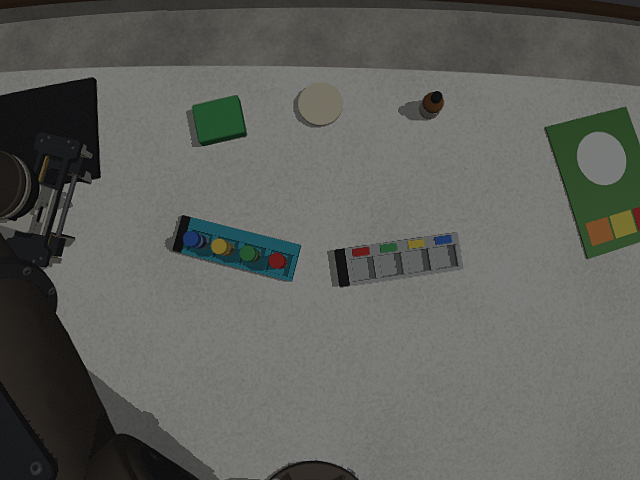

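All four stand in the teal wells, with blue nearest the black end at (193,240), then yellow, green and red at (277,261). They are upright, and the gripper is clear at z = 0.21.

```bash
python3 -c "
from cell import *
print(sign_off())"
```

```text
the job is handed in; nothing more can be done
None
```

All four vials are in the teal rack in reverse order: from its black end they now stand blue, yellow, green, red. The grey rack's order from its black end was red, green, yellow, blue. I handed the job in at about 29.5 s of the 106 s allowed; no verdict was reported.

- **Position:** the last check, with both cameras, put each vial within about 4 mm of its well's centre (18 mm is allowed).
- **Height and stance:** the cap tops measured 95.5–97.2 mm high against the expected 96 mm, so the vials are fully down. They looked upright in the pictures; I did not measure their tilt.
- **Robot:** the gripper was open and clear of everything, and every force reading I saw stayed under about 2 N.
- **Disagreement:** the top and scene cameras differed by 3–4 mm throughout, close to what their 2 mm calibration allows. I settled this early with close-up wrist pictures of both racks.

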